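Put the mixed-up reagent bottles back in their spill dishes

ROBOT

A 6-joint arm with a two-finger parallel gripper is mounted at the origin on a cart in front of the work surface, level with it; the furniture and walls round the work are solid. World frame = base frame: x ahead of the robot, y to its left, z up, the work surface at z = 0. Lengths are in mm, angles in degrees, forces in N, time in s.
With the tool pointing down it reaches from about 300 to 850 mm from the base axis. Payload 4.2 kg.
Tool frame: the origin (TCP) lies at the very end of the fingers, on their centre line; the grasp point (between the pads) lies 19 mm behind it; z points along the fingers, y is the line along which they close (so a half turn about z gives the same grasp; the last joint's range is limited). The gripper opens to 91 mm and grips with 3 to 60 N. Pads are 32 mm wide; open, the fingers measure 118 mm over their backs; the gripper's body (76 mm by 178 mm) begins 60 mm behind the grasp point.
Start: joints at [-69.213, 18.312, 89.639, -0, 72.044, -1.146], TCP at [214.778, -533.398, 213.976] pointing down, gripper open.
Joint ranges: [-177.97, 177.97], [-48.28, 115.42], [12.27, 149.76], [-77.06, 257.06], [2.81, 150.46], [-146.56, 146.56]. Speed limits (degrees/s): [147.25, 147.25, 180, 180, 180, 180].

INTERFACE

Orientations are given as [roll, pitch, yaw] about the fixed x, y, z axes, in that order (R = Rz(yaw) Ry(pitch) Rx(roll)).
In Python, from workcell import env, eyes gives the robot as it stands.
- The arm moves only by the tool send_rows, never from a script. Its argument "targets" is text: rows parted by semicolons, each of 7 numbers parted by spaces: the shift along the tool's x, y, z in m, then the turn, a rotation vector about the tool's x, y, z in degrees, then the opening in per cent of the stroke, from 0 (shut) to 100 (fully open). A call has 1 to 12 rows; each row is the pose to reach, as a shift and turn from the pose commanded when the call began, along the tool's axes at that moment; what a row does not reach only later rows make up. A row lasts 1/12 s, in which the tool goes at most 41.7 mm and 7.16 degrees, less where a joint would pass 70% of its speed; a pose out of reach is approached as far as the arm can. A call with a gripper value outside its range is refused whole. The fingers move at their own pace and stop on an object; "grip_force" is the grip in N (left out, the last holds). Time passes only in rows, so rows that repeat a pose let the fingers close. It gives the time, the measured TCP pose, the force, the opening and the grip force at its end, in the units of the state.
- env.state(): the state, without advancing time (a new reading comes with each control period).
- eyes.grab_frame(name): name is "scene" or "top"; returns a dict with "image" (384x512x3 uint8, blue, green, red), "fovy" (degrees; the focal length in pixels is half the picture's height over the tangent of half this angle, whatever the lens; pixels are square), "cx", "cy" (the principal point, pixels), "D" ([k1, k2, p1, p2, k3] as OpenCV has them; the pictures are not rectified), "eye" and "attitude" of the camera in the world. Camera axes: x right, y up, looking along -z (the intrinsics and any distortion apply to the point x, -y, -z); pixel columns grow to the right and rows downward; lengths in mm; the calibration is good to about 2 mm. A picture is of the moment at which its call begins. There is no depth.
- env.job_done(): hands the job in; it is judged then, once.
The state is a dict: "time_s": time; "qpos": joint angles; "qvel": joint speeds; "effort": joint torques, N m; "ee_pos": TCP position; "ee_rot": TCP orientation; "force": force on the tool from outside, world axes, zero at the start; "torque": the same for the moment, N m; "gripper_width": finger opening in mm; "gripper_force": force on a finger pad.
Only numpy, scipy, OpenCV 4.12 (cv2) and the standard library are available. Lean on these libraries where they do the work, as an engineer would, in place of code of your own. Each camera call takes 0.05 s, during which the arm holds its last target. There are 200 camera calls.

TASK

The three reagent bottles on the bench are standing in each other's spill dishes: rearrange them so that the largest bottle stands in the largest steel dish, the middle-sized one in the middle-sized dish and the smallest in the smallest dish, each upright on the floor of its dish and in the middle of it, and let go of. The empty cork mat is free for parking a bottle meanwhile. Do not drop or tip over a bottle, and leave the tape roll, the rubber stopper and the small beaker where they are.

Things in the scene. Friction and masses are not known exactly. Their poses are not given: they have to be found in the camera images.
- bottle_small_center (a point): Smallest of the three bottles standing in the dishes: amber, black cap, glass with a ribbed screw cap, 41 mm in diameter, 90 mm high, round; it stands upright in one of the dishes at the start. The 41 mm body ends 53 mm above the foot; the cap (28 mm in diameter, fixed) is the place to grasp it from above, from 56 mm to 88 mm above the foot. Point: on its axis, half-way up, 45 mm above its foot. z is up along the axis.
- bottle_medium_center (a point): Middle-sized of the three bottles in the dishes: white, red cap, glass with a ribbed screw cap, 60 mm in diameter, 124 mm high, round; it stands upright in one of the dishes at the start. The 60 mm body ends 80 mm above the foot; the cap (36 mm in diameter, fixed) is the place to grasp it from above, from 83 mm to 118 mm above the foot. Point: on its axis, half-way up, 62 mm above its foot. z is up along the axis.
- bottle_large_center (a point): Largest of the three bottles in the dishes: amber, black cap, glass with a ribbed screw cap, 68 mm in diameter, 139 mm high, round; it stands upright in one of the dishes at the start. The 68 mm body ends 92 mm above the foot; the cap (40 mm in diameter, fixed) is the place to grasp it from above, from 95 mm to 135 mm above the foot. Point: on its axis, half-way up, 69.5 mm above its foot. z is up along the axis.
- dish_small_floor (a point): The smallest of three fixed round bare-steel spill dishes, 80 mm in outer diameter, rim 14 mm above the worktop, flat floor 66 mm across and 4 mm above the worktop. Point: centre of the upper face of the floor. z is up.
- dish_medium_floor (a point): The middle-sized of three fixed round bare-steel spill dishes, 104 mm in outer diameter, rim 14 mm above the worktop, flat floor 90 mm across and 4 mm above the worktop. Point: centre of the upper face of the floor. z is up.
- dish_large_floor (a point): The largest of three fixed round bare-steel spill dishes, 130 mm in outer diameter, rim 14 mm above the worktop, flat floor 116 mm across and 4 mm above the worktop. Point: centre of the upper face of the floor. z is up.
- mat_top (a point): Square cork mat, 100 x 100 x 3 mm, fixed flat on the worktop, empty: a free spot for parking one bottle. Point: centre of its upper face, 3 mm above the worktop. z is up.
- tape_center (a point): Bystander: roll of beige label tape lying flat, 68 mm in diameter, 19 mm high, loose. Point: its centre, half-way up.
- stopper_center (a point): Bystander: brown rubber stopper, 29 mm in diameter, 28 mm high, loose. Point: its centre, half-way up.
- beaker_center (a point): Bystander: small empty glass beaker, 48 x 54 mm, 58 mm high, loose. Point: its centre, half-way up.
There are look-alikes about, which are no part of the job. What is shaped like the part that bears dish_medium_floor but purple or turquoise is not meant. Leave any purple look-alike of the part that bears bottle_small_center alone.

How it is judged:
By the outcome, as a careful person would: the job done as asked, in the order asked, and still so for the second after the job is handed in, with the robot touching nothing.
It also fails if it takes over 99 s, if anything falls off the work surface, if the arm or the gripper's body presses on something with over 40 N, if the wrist force passes 120 N, or if a joint passes its speed limit or range.

## Working session

There is one attempt and no reset: what is moved stays moved. The work goes in short steps, Python scripts to look and compute and a tool call to move; the robot and the scene stay as the last step left them, time stands still between calls to the robot, and variables do not carry over. Pictures are saved under pics/ and viewed, at most 14 in all, crops included, and the job is handed in when it is done.

Besides the shell and the picture viewer there is one more tool, called after "Emit:" as name(argument=value, ...), one argument or row to a line, values as JSON. send_rows: Moves the arm, as the interface text tells. Its arguments: {"type":"object","properties":{"targets":{"type":"string"},"grip_force":{"type":"number"}},"required":["targets"]}

```bash
mkdir -p pics; python3 - <<'E'
from workcell import env, eyes
import cv2,json
s=env.state(); print({k:s[k] for k in("time_s","ee_pos","ee_rot","gripper_width")})
for n in("scene","top"):
    f=eyes.grab_frame(n); print(n,f["fovy"],f["cx"],f["cy"],f["D"],f["eye"],f["attitude"])
    cv2.imwrite(f"pics/{n}0.png",cv2.resize(f["image"],(800,600),interpolation=cv2.INTER_CUBIC))
E
```

```text
{'time_s': 0.0, 'ee_pos': array([ 214.56984903, -532.90443969,  213.13368214]), 'ee_rot': array([-1.79898964e+02, -8.87113444e-04,  2.19311286e+01]), 'gripper_width': 90.94030315356873}
scene 52.1278894130432 254.44763234580603 187.2253011157374 [-0.01412827  0.          0.          0.          0.        ] [ 10.46174945 660.5727148  543.79670675] [  59.59929025   -1.2028086  -125.44213193]
top 47.312463301768084 257.7483751006141 194.33056035983728 [-0.12372618  0.          0.          0.          0.        ] [ 548.88413656  182.33036751 1017.07134499] [  5.42769099   0.92280131 -91.21721491]
```

View pics/scene0.png

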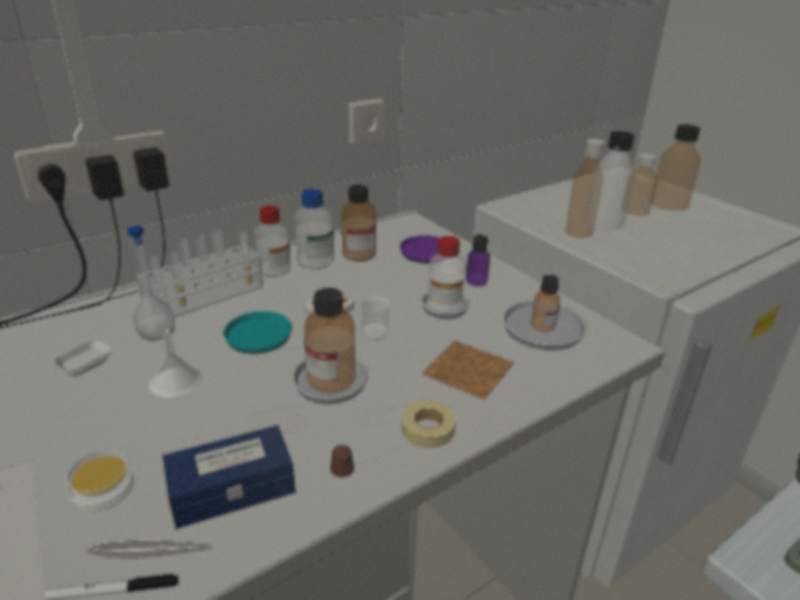

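View pics/top0.png

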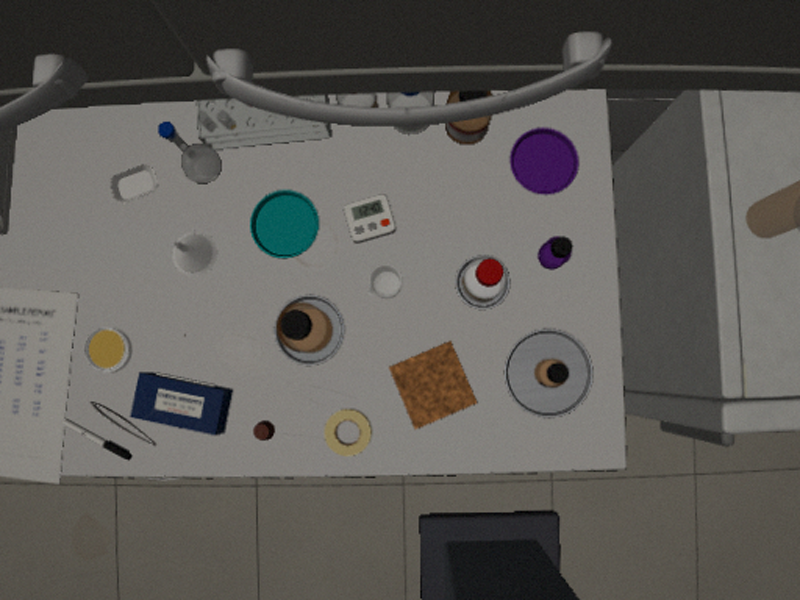

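The top view shows these candidates (800x600 pixels):
- **Large amber bottle:** in the medium dish at (310,329).
- **White bottle with red cap:** in the small dish at (484,281).
- **Small amber bottle:** in the large dish at (548,372).
- **Cork mat:** at (433,384).
- **Look-alikes:** the purple and turquoise dishes at (544,160) and (285,224), and the purple bottle at (555,252). They're the wrong colour and not meant.

I'll confirm this in an enlarged crop.

```bash
cat > h.py <<'E'
from workcell import env, eyes
import cv2, numpy as np
from scipy.spatial.transform import Rotation as R
def cam(f):
    h=f["image"].shape[0]; F=h/2/np.tan(np.radians(f["fovy"]/2))
    return np.array([[F,0,f["cx"]],[0,F,f["cy"]],[0,0,1]]),np.array(f["D"]),np.array(f["eye"]),R.from_euler("xyz",f["attitude"],degrees=True).as_matrix()
def world(f,uv,z):
    K,D,e,A=cam(f); p=cv2.undistortPoints(np.array(uv,float).reshape(-1,1,2),K,D)[:,0]
    d=np.c_[p[:,0],-p[:,1],-np.ones(len(p))]@A.T
    return e+d*((z-e[2])/d[:,2])[:,None]
def pix(f,P):
    K,D,e,A=cam(f); c=(np.atleast_2d(P)-e)@A*[1,-1,-1]
    return cv2.projectPoints(c,np.zeros(3),np.zeros(3),K,D)[0][:,0]
def crop(f,x0,y0,x1,y1,s,name):
    cv2.imwrite(name,cv2.resize(f["image"][y0:y1,x0:x1],None,fx=s,fy=s,interpolation=cv2.INTER_CUBIC))
E
python3 - <<'E'
from h import *
f=eyes.grab_frame("top"); np.save("pics/top.npy",f,allow_pickle=True)
f=dict(f); f["image"]=cv2.convertScaleAbs(f["image"],alpha=1.5)
crop(f,165,150,390,285,3.5,"pics/c1.png")
E
```

```text
(no output)
```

View pics/c1.png

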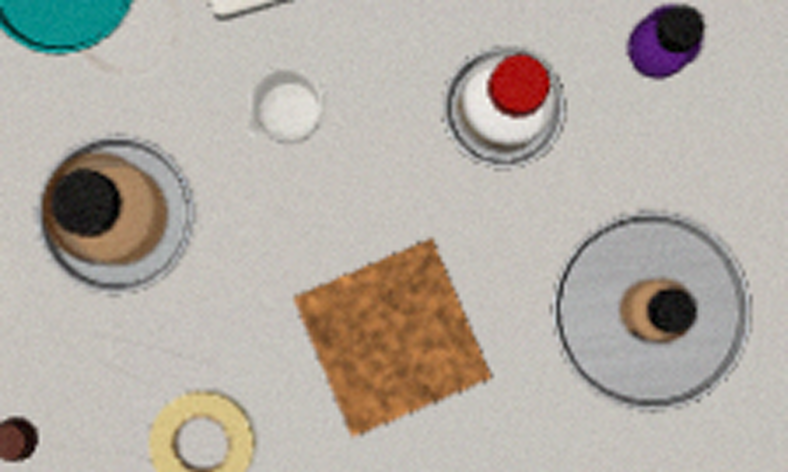

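The crop confirms it: the dishes are bare steel, the caps are at (87,202), (520,84) and (672,310), and the mat centre is at (394,337). I'll compute the positions and check the sizes.

```bash
python3 - <<'E'
from h import *
f=np.load("pics/top.npy",allow_pickle=True).item()
def w(p,z): p=np.array(p,float); return world(f,[165,150]+(p+.5)/3.5-.5,z).round(1)[:,:2]
for n,l,r,t,b in(("med104",41,193,136,291),("small80",446,565,46,166),("large130",556,750,211,409)):
    c=w([[l,(t+b)/2],[r,(t+b)/2],[(l+r)/2,t],[(l+r)/2,b]],14); print(n,c.mean(0),c[0,1]-c[1,1],c[2,0]-c[3,0])
m=w([[433,238],[295,297],[355,437],[492,377]],3); print("mat",m.mean(0),np.linalg.norm(m[0]-m[1]))
print("caps L,M,S",w([[87,202]],143),w([[520,84]],128),w([[672,310]],94))
print("beaker",w([[289,103]],30),"tape",w([[203,441]],19),"stopper",w([[15,438]],28),"purpleS",w([[680,28]],94))
E
```

```text
med104 [610.05 334.7 ] 100.70000000000005 102.10000000000002
small80 [675.275  77.35 ] 78.5 79.70000000000005
large130 [539.05  -15.175] 127.69999999999999 129.00000000000006
mat [525.2 154.5] 99.03140915891281
caps L,M,S [[609.1 332.3]] [[673.6  80.4]] [[539.4 -10.8]]
beaker [[678.4 219.4]] tape [[461.1 279.7]] stopper [[465.4 400.5]] purpleS [[710.8 -22.9]]
```

The positions fit the given sizes: dish diameters come out within 3 mm and the mat at 99 mm. Before moving I'll check where the cabinet on the right stands, since the arm comes past it.

```bash
python3 - <<'E'
from h import *
f=np.load("pics/top.npy",allow_pickle=True).item(); g=eyes.grab_frame("scene")
def tri(a,b):
    a=np.array(a)*.64; b=np.array(b)*.64
    p=world(f,[a],0)[0]-f["eye"]; q=world(g,[b],0)[0]-g["eye"]
    s=np.linalg.lstsq(np.c_[p,-q],np.array(g["eye"])-f["eye"],rcond=None)[0]
    A=f["eye"]+s[0]*p; B=g["eye"]+s[1]*q; print(A.round(),B.round())
tri((720,400),(640,283)); tri((697,90),(477,208))
print(world(f,np.array([[624,467],[606,95]])*.64,0).round())
E
```

```text
[ 491. -262.   35.] [ 520. -239.   23.]
[ 979. -281.   -6.] [ 984. -275.   -7.]
[[ 395. -126.    0.]
 [ 967. -129.    0.]]
```

Emit:
send_rows(
  targets="0.033 -0.024 0 0 0 0 100;0.066 -0.048 0 0 0 0 100;0.099 -0.072 0 0 0 0 100;0.132 -0.096 0 0 0 0 100;0.165 -0.121 0 0 0 0 100;0.198 -0.145 0 0 0 0 100;0.231 -0.169 0 0 0 0 100;0.264 -0.193 0 0 0 0 100;0.297 -0.217 0 0 0 0 100;0.330 -0.242 0 0 0 0 100;0.363 -0.266 0 0 0 0 100;0.396 -0.290 0 0 0 0 100",
  grip_force=30,
)

```text
time_s: 1.2
ee_pos: [474.4, -114.5, 214.0]
ee_rot: [180.0, -0.0, 21.9]
force: [1.6, -0.7, 0.6]
gripper_width: 91.3
gripper_force: 0.0
```

Emit:
send_rows(
  targets="0.033 -0.024 0.01 0 0 0 100;0.066 -0.048 0.03 0 0 0 100;0.090 -0.066 0.05 0 0 0 100;0.100 -0.0735 0.07 0 0 0 100;0.100 -0.0735 0.09 0 0 0 100;0.100 -0.0735 0.11 0 0 0 100;0.100 -0.0735 0.13 0 0 0 100;0.100 -0.0735 0.145 0 0 0 100;0.100 -0.0735 0.154 0 0 0 100;0.100 -0.0735 0.154 0 0 0 100;0.100 -0.0735 0.154 0 0 0 60;0.100 -0.0735 0.154 0 0 0 60",
)

```text
time_s: 2.2
ee_pos: [540.0, -11.0, 60.9]
ee_rot: [179.9, -0.1, 21.9]
force: [-0.5, 0.3, 0.0]
gripper_width: 80.6
gripper_force: 0.0
```

```bash
python3 - <<'E'
from h import *
g=eyes.grab_frame("scene"); crop(g,260,120,400,240,5,"pics/g1.png")
E
```

```text
(no output)
```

View pics/g1.png

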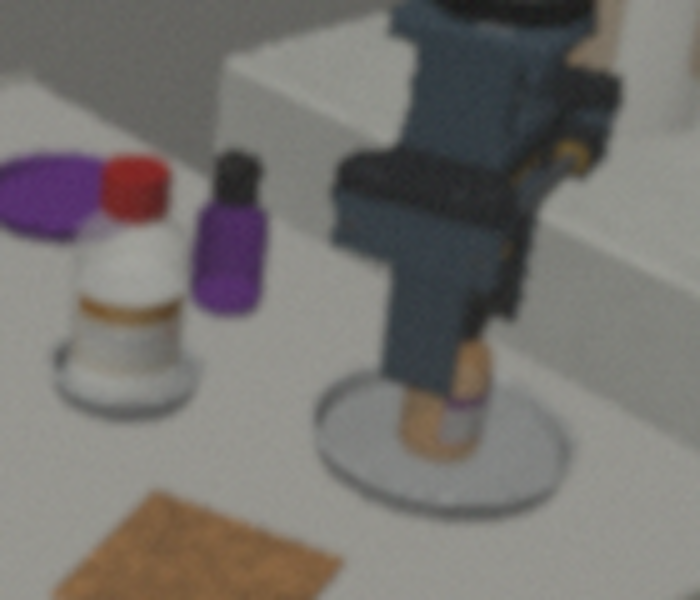

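The fingers stand either side of the small bottle's cap, around (440,380) in the crop. I'll close them.

Emit:
send_rows(
  targets="0 0 0 0 0 0 0;0 0 0 0 0 0 0;0 0 0 0 0 0 0;0 0 0 0 0 0 0;0 0 0 0 0 0 0;0 0 0 0 0 0 0;0 0 0 0 0 0 0;0 0 0 0 0 0 0;0 0 0 0 0 0 0;0 0 0 0 0 0 0;0 0 0 0 0 0 0;0 0 0 0 0 0 0",
  grip_force=25,
)

```text
time_s: 3.25
ee_pos: [539.1, -10.9, 59.9]
ee_rot: [180.0, 0.0, 21.9]
force: [-0.4, -1.0, -1.2]
gripper_width: 27.7
gripper_force: 25.0
```

Emit:
send_rows(
  targets="0 0 -0.006 0 0 0 0;0 0 -0.016 0 0 0 0;0 0 -0.028 0 0 0 0;0.002 -0.006 -0.038 0 0 0 0;0.006 -0.020 -0.042 0 0 0 0;0.012 -0.040 -0.042 0 0 0 0;0.019 -0.062 -0.042 0 0 0 0;0.027 -0.086 -0.042 0 0 0 0;0.034 -0.110 -0.042 0 0 0 0;0.041 -0.132 -0.042 0 0 0 0;0.046 -0.150 -0.042 0 0 0 0;0.0488 -0.1588 -0.040 0 0 0 0",
)

```text
time_s: 4.25
ee_pos: [525.2, 157.2, 101.2]
ee_rot: [-180.0, -0.1, 22.0]
force: [0.3, -0.2, -1.8]
gripper_width: 28.1
gripper_force: 25.0
```

Emit:
send_rows(
  targets="0 0 0.006 0 0 0 0;0 0 0.016 0 0 0 0;0 0 0.026 0 0 0 0;0 0 0.033 0 0 0 0;0 0 0.037 0 0 0 0;0 0 0.039 0 0 0 0;0 0 0.040 0 0 0 0;0 0 0.041 0 0 0 0;0 0 0.041 0 0 0 0",
)

```text
time_s: 5.0
ee_pos: [525.3, 154.5, 59.1]
ee_rot: [180.0, -0.0, 21.9]
force: [-0.3, -0.3, -1.3]
gripper_width: 28.0
gripper_force: 25.0
```

Emit:
send_rows(
  targets="0 0 0.001 0 0 0 0;0 0 0.001 0 0 0 0;0 0 0.001 0 0 0 20;0 0 0.001 0 0 0 45;0 0 0.001 0 0 0 70;0 0 0.001 0 0 0 90;0 0 0.001 0 0 0 90;0 0 0.001 0 0 0 90;0 0 -0.010 0 0 0 90;0 0 -0.030 0 0 0 90;0 0 -0.06 0 0 0 90;0 0 -0.1 0 0 0 90",
)

```text
time_s: 6.0
ee_pos: [523.1, 154.1, 157.6]
ee_rot: [-180.0, 0.4, 21.9]
force: [1.1, 0.6, -1.0]
gripper_width: 81.7
gripper_force: 0.0
```

Emit:
send_rows(
  targets="0.008 -0.007 -0.02 0 0 0 100;0.03 -0.028 -0.03 0 0 0 100;0.055 -0.051 -0.03 0 0 0 100;0.082 -0.076 -0.03 0 0 0 100;0.109 -0.101 -0.03 0 0 0 100;0.130 -0.1205 -0.03 0 0 0 100;0.144 -0.134 -0.025 0 0 0 100;0.144 -0.134 -0.010 0 0 0 100;0.144 -0.134 0.012 0 0 0 100;0.144 -0.134 0.034 0 0 0 100;0.144 -0.134 0.050 0 0 0 100;0.144 -0.134 0.055 0 0 0 100",
)

```text
time_s: 7.0
ee_pos: [606.7, 331.9, 100.2]
ee_rot: [180.0, 0.4, 21.9]
force: [-0.3, 1.2, -0.1]
gripper_width: 91.0
gripper_force: 0.0
```

Emit:
send_rows(
  targets="0 0 0 0 0 0 60;0 0 0 0 0 0 0;0 0 0 0 0 0 0;0 0 0 0 0 0 0;0 0 0 0 0 0 0;0 0 0 0 0 0 0;0 0 0 0 0 0 0;0 0 0 0 0 0 0;0 0 0 0 0 0 0;0 0 0 0 0 0 0;0 0 0 0 0 0 0;0 0 0 0 0 0 0",
  grip_force=45,
)

```text
time_s: 8.0
ee_pos: [608.6, 333.0, 104.1]
ee_rot: [-180.0, -0.0, 21.9]
force: [-1.0, 0.6, 1.5]
gripper_width: 38.8
gripper_force: 44.9
```

```bash
python3 - <<'E'
from h import *
g=eyes.grab_frame("scene"); crop(g,150,120,360,280,3.7,"pics/g2.png")
E
```

```text
(no output)
```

View pics/g2.png

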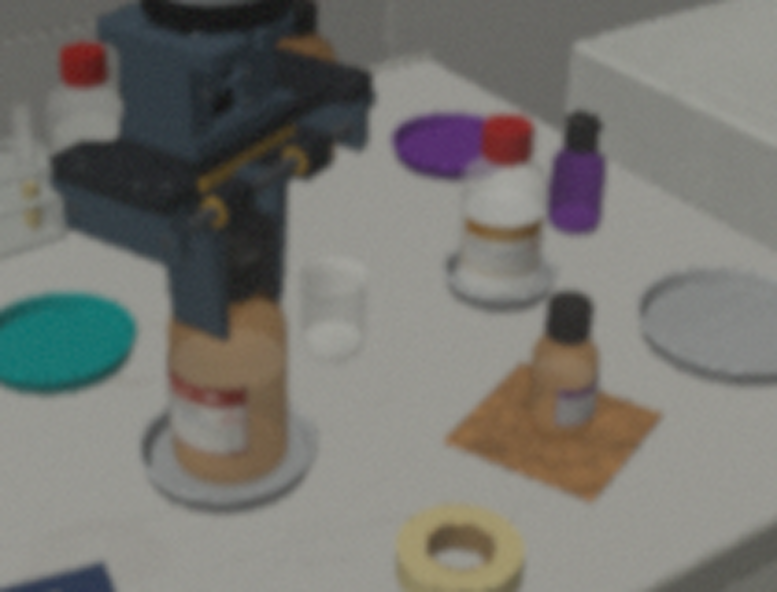

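The small bottle stands upright on the mat at (567,365), and the large cap is gripped. I'll lift it and carry it to the large dish.

Emit:
send_rows(
  targets="0 0 -0.005 0 0 0 0;0 0 -0.015 0 0 0 0;0 0 -0.028 0 0 0 0;0 0 -0.043 0 0 0 0;0 0 -0.058 0 0 0 0;0 0 -0.073 0 0 0 0;0 0 -0.088 0 0 0 0;0 0 -0.102 0 0 0 0;0 0 -0.113 0 0 0 0;-0.003 0.005 -0.118 0 0 0 0;-0.010 0.015 -0.120 0 0 0 0;-0.020 0.030 -0.120 0 0 0 0",
)

```text
time_s: 9.05
ee_pos: [600.9, 297.1, 223.6]
ee_rot: [180.0, 0.0, 22.0]
force: [0.6, -0.1, -3.7]
gripper_width: 38.9
gripper_force: 44.9
```

Emit:
send_rows(
  targets="-0.012 0.018 0 0 0 0 0;-0.025 0.038 0 0 0 0 0;-0.039 0.059 0 0 0 0 0;-0.053 0.081 0 0 0 0 0;-0.067 0.102 0 0 0 0 0;-0.081 0.123 0 0 0 0 0;-0.095 0.145 0 0 0 0 0;-0.109 0.166 0 0 0 0 0;-0.123 0.187 0 0 0 0 0;-0.136 0.207 0 0 0 0 0;-0.148 0.225 0 0 0 0 0;-0.159 0.242 0 0 0 0 0",
)

```text
time_s: 10.05
ee_pos: [542.1, 11.2, 223.1]
ee_rot: [-180.0, 0.2, 21.9]
force: [0.2, -0.2, -2.5]
gripper_width: 38.8
gripper_force: 44.9
```

Emit:
send_rows(
  targets="-0.008 0.012 0 0 0 0 0;-0.013 0.020 0 0 0 0 0;-0.0155 0.0235 0.004 0 0 0 0;-0.016 0.0243 0.014 0 0 0 0;-0.016 0.0243 0.028 0 0 0 0;-0.016 0.0243 0.043 0 0 0 0;-0.016 0.0243 0.058 0 0 0 0;-0.016 0.0243 0.073 0 0 0 0;-0.016 0.0243 0.088 0 0 0 0;-0.016 0.0243 0.101 0 0 0 0;-0.016 0.0243 0.109 0 0 0 0;-0.016 0.0243 0.114 0 0 0 0",
)

```text
time_s: 11.05
ee_pos: [537.4, -14.3, 108.1]
ee_rot: [-179.9, 0.2, 22.0]
force: [0.7, 0.5, -1.9]
gripper_width: 38.9
gripper_force: 44.9
```

```bash
python3 - <<'E'
from h import *
g=eyes.grab_frame("scene"); crop(g,220,120,400,260,4,"pics/g3.png"); s=env.state(); print(s["ee_pos"],s["force"],s["gripper_width"])
E
```

```text
[537.28141341 -14.45512159 107.85131229] [ 0.08791778 -0.85906525 -4.43807702] 38.90050327050428
```

View pics/g3.png

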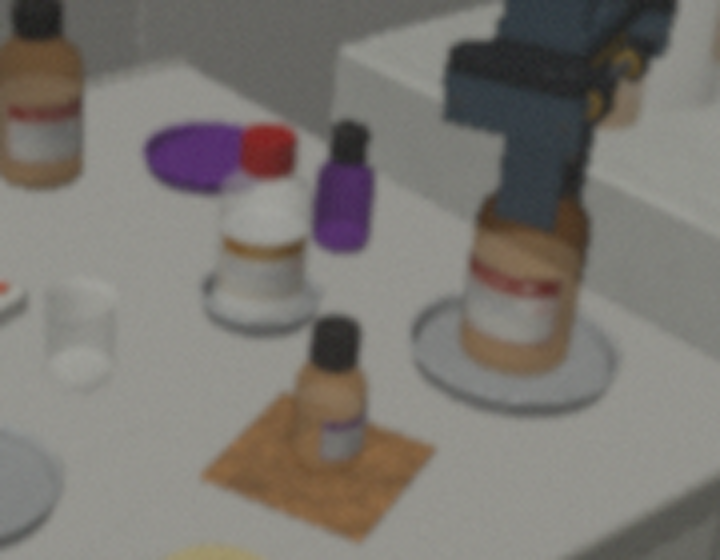

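The large bottle hangs upright over the large dish, foot at about (515,360), with about 6 mm left to go. I'll lower it the rest of the way and release.

Emit:
send_rows(
  targets="0 0 0.002 0 0 0 0;0 0 0.004 0 0 0 0;0 0 0.005 0 0 0 0;0 0 0.006 0 0 0 0;0 0 0.0065 0 0 0 0;0 0 0.0065 0 0 0 0;0 0 0.0065 0 0 0 0",
)

```text
time_s: 11.68
ee_pos: [538.7, -15.0, 104.0]
ee_rot: [180.0, -0.1, 21.9]
force: [-1.2, 0.9, 1.1]
gripper_width: 39.2
gripper_force: 44.9
```

Emit:
send_rows(
  targets="0 0 0 0 0 0 50;0 0 0 0 0 0 60;0 0 0 0 0 0 75;0 0 0 0 0 0 90;0 0 0 0 0 0 90;0 0 0 0 0 0 90;0 0 -0.004 0 0 0 90;0 0 -0.015 0 0 0 90;0 0 -0.030 0 0 0 90;0 0 -0.048 0 0 0 90;0 0 -0.060 0 0 0 100;0 0 -0.060 0 0 0 100",
)

```text
time_s: 12.68
ee_pos: [540.2, -15.1, 166.4]
ee_rot: [179.8, -0.3, 21.9]
force: [0.7, -0.7, 0.6]
gripper_width: 90.2
gripper_force: 0.0
```

Emit:
send_rows(
  targets="0.015 -0.004 0 0 0 0 100;0.042 -0.010 0 0 0 0 100;0.072 -0.017 0 0 0 0 100;0.102 -0.024 0 0 0 0 100;0.130 -0.031 0 0 0 0 100;0.150 -0.036 0 0 0 0 100;0.1606 -0.0384 0.004 0 0 0 100;0.1606 -0.0384 0.016 0 0 0 100;0.1606 -0.0384 0.034 0 0 0 100;0.1606 -0.0384 0.054 0 0 0 100;0.1606 -0.0384 0.069 0 0 0 100;0.1606 -0.0384 0.075 0 0 0 100",
)

```text
time_s: 13.68
ee_pos: [670.5, 79.9, 84.9]
ee_rot: [-179.9, 0.4, 21.9]
force: [-0.9, 0.4, -1.0]
gripper_width: 91.3
gripper_force: 0.0
```

Emit:
send_rows(
  targets="0 0 0 0 0 0 60;0 0 0 0 0 0 0;0 0 0 0 0 0 0;0 0 0 0 0 0 0;0 0 0 0 0 0 0;0 0 0 0 0 0 0;0 0 0 0 0 0 0;0 0 0 0 0 0 0;0 0 0 0 0 0 0;0 0 0 0 0 0 0;0 0 0 0 0 0 0;0 0 0 0 0 0 0",
  grip_force=40,
)

```text
time_s: 14.68
ee_pos: [673.1, 80.6, 88.6]
ee_rot: [180.0, -0.0, 21.9]
force: [-0.8, 0.3, 1.6]
gripper_width: 35.6
gripper_force: 40.0
```

```bash
python3 - <<'E'
from h import *
g=eyes.grab_frame("scene"); crop(g,220,120,400,260,4,"pics/g4.png")
E
```

```text
(no output)
```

View pics/g4.png

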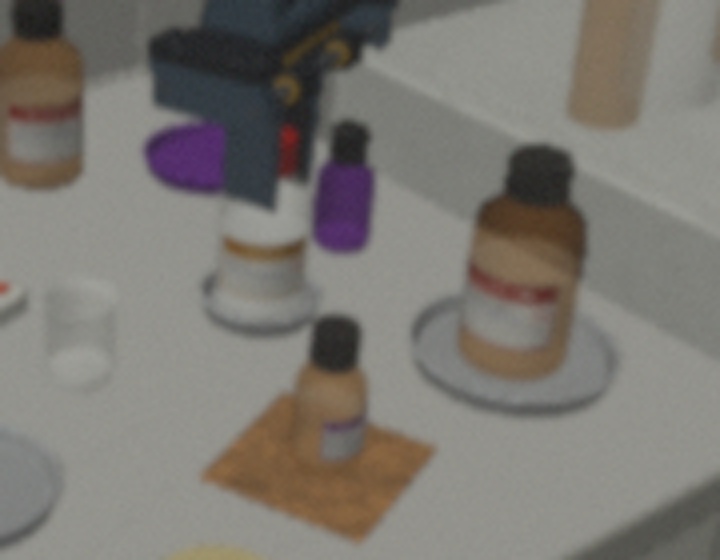

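The large bottle stands upright and free in the large dish at (520,270), and the medium cap is gripped. I'll carry it to the medium dish.

Emit:
send_rows(
  targets="0 0 -0.005 0 0 0 0;0 0 -0.015 0 0 0 0;0 0 -0.029 0 0 0 0;0 0 -0.044 0 0 0 0;0 0 -0.059 0 0 0 0;0 0 -0.072 0 0 0 0;0.001 -0.007 -0.079 0 0 0 0;0.003 -0.020 -0.080 0 0 0 0;0.005 -0.039 -0.080 0 0 0 0;0.009 -0.062 -0.080 0 0 0 0;0.012 -0.086 -0.080 0 0 0 0;0.015 -0.110 -0.080 0 0 0 0",
)

```text
time_s: 15.73
ee_pos: [644.5, 190.2, 167.4]
ee_rot: [-180.0, 0.1, 21.9]
force: [-0.4, 0.1, -2.2]
gripper_width: 35.8
gripper_force: 40.0
```

Emit:
send_rows(
  targets="0.003 -0.024 0 0 0 0 0;0.007 -0.048 0 0 0 0 0;0.010 -0.072 0 0 0 0 0;0.013 -0.095 0 0 0 0 0;0.016 -0.115 0 0 0 0 0;0.0185 -0.131 0 0 0 0 0;0.0203 -0.143 0 0 0 0 0;0.021 -0.1497 0.003 0 0 0 0;0.021 -0.1497 0.012 0 0 0 0;0.021 -0.1497 0.026 0 0 0 0;0.021 -0.1497 0.040 0 0 0 0;0.021 -0.1497 0.054 0 0 0 0",
)

```text
time_s: 16.73
ee_pos: [609.4, 333.5, 113.0]
ee_rot: [179.9, 0.1, 21.9]
force: [0.9, 0.7, -2.0]
gripper_width: 35.3
gripper_force: 40.0
```

Emit:
send_rows(
  targets="0 0 0.010 0 0 0 0;0 0 0.017 0 0 0 0;0 0 0.021 0 0 0 0;0 0 0.023 0 0 0 0;0 0 0.025 0 0 0 0;0 0 0.026 0 0 0 0;0 0 0.0265 0 0 0 0;0 0 0.0265 0 0 0 0;0 0 0.0265 0 0 0 0",
)

```text
time_s: 17.48
ee_pos: [609.8, 335.1, 88.6]
ee_rot: [180.0, -0.1, 21.9]
force: [-0.3, -0.6, -0.9]
gripper_width: 35.7
gripper_force: 40.0
```

```bash
python3 - <<'E'
from h import *
g=eyes.grab_frame("scene"); crop(g,150,120,360,280,3.7,"pics/g5.png")
E
```

```text
(no output)
```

View pics/g5.png

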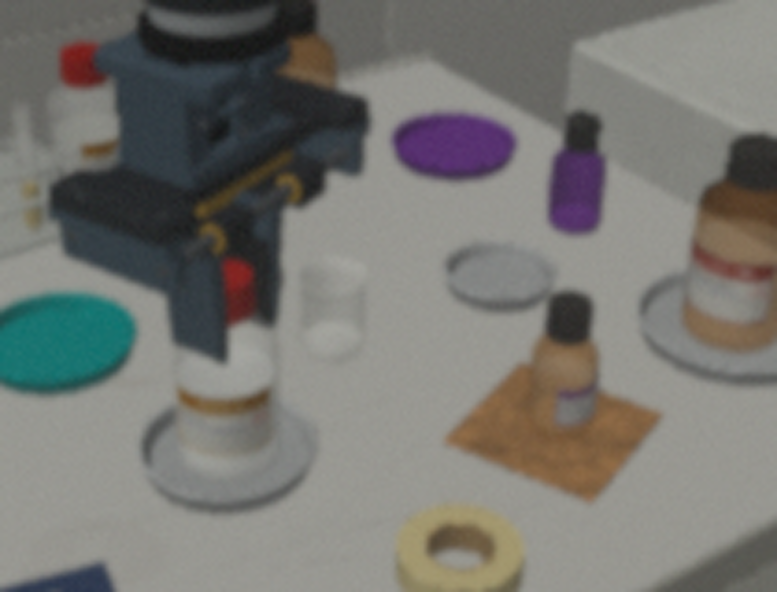

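The medium bottle is in the middle of its dish, around (225,440). I'll release it and fetch the small bottle.

Emit:
send_rows(
  targets="0 0 0.0006 0 0 0 0;0 0 0.0006 0 0 0 0;0 0 0.0006 0 0 0 50;0 0 0.0006 0 0 0 65;0 0 0.0006 0 0 0 80;0 0 0.0006 0 0 0 90;0 0 0.0006 0 0 0 90;0 0 -0.004 0 0 0 90;0 0 -0.015 0 0 0 90;0 0 -0.032 0 0 0 90;0 0 -0.052 0 0 0 90;0 0 -0.060 0 0 0 90",
)

```text
time_s: 18.53
ee_pos: [610.9, 335.7, 151.9]
ee_rot: [-180.0, -0.3, 21.9]
force: [0.2, -0.3, 1.0]
gripper_width: 82.4
gripper_force: 0.0
```

Emit:
send_rows(
  targets="-0.008 0.007 0 0 0 0 100;-0.027 0.025 0 0 0 0 100;-0.050 0.046 0 0 0 0 100;-0.075 0.070 0 0 0 0 100;-0.100 0.093 0 0 0 0 100;-0.122 0.113 0 0 0 0 100;-0.138 0.128 0 0 0 0 100;-0.146 0.1355 0 0 0 0 100;-0.146 0.1355 0.010 0 0 0 100;-0.146 0.1355 0.030 0 0 0 100;-0.146 0.1355 0.055 0 0 0 100;-0.146 0.1355 0.075 0 0 0 100",
)

```text
time_s: 19.53
ee_pos: [524.6, 155.5, 70.9]
ee_rot: [-180.0, 0.0, 21.9]
force: [0.4, 0.3, 0.1]
gripper_width: 91.4
gripper_force: 0.0
```

Emit:
send_rows(
  targets="0 0 0.008 0 0 0 100;0 0 0.012 0 0 0 100;0 0 0.012 0 0 0 60;0 0 0.012 0 0 0 0;0 0 0.012 0 0 0 0;0 0 0.012 0 0 0 0;0 0 0.012 0 0 0 0;0 0 0.012 0 0 0 0;0 0 0.012 0 0 0 0;0 0 0.012 0 0 0 0;0 0 0.012 0 0 0 0;0 0 0.012 0 0 0 0",
  grip_force=25,
)

```text
time_s: 20.53
ee_pos: [524.6, 154.7, 61.0]
ee_rot: [180.0, -0.0, 21.9]
force: [-0.3, 1.3, -0.2]
gripper_width: 27.8
gripper_force: 25.3
```

Emit:
send_rows(
  targets="0 0 -0.006 0 0 0 0;0 0 -0.016 0 0 0 0;0 0 -0.028 0 0 0 0;0.004 0.005 -0.038 0 0 0 0;0.014 0.016 -0.042 0 0 0 0;0.028 0.032 -0.042 0 0 0 0;0.044 0.051 -0.042 0 0 0 0;0.060 0.069 -0.042 0 0 0 0;0.076 0.088 -0.042 0 0 0 0;0.091 0.105 -0.042 0 0 0 0;0.103 0.119 -0.042 0 0 0 0;0.1106 0.1276 -0.041 0 0 0 0",
)

```text
time_s: 21.53
ee_pos: [676.9, 76.6, 102.9]
ee_rot: [179.9, -0.1, 21.9]
force: [0.2, -0.6, -1.4]
gripper_width: 27.6
gripper_force: 25.0
```

Emit:
send_rows(
  targets="0 0 0.002 0 0 0 0;0 0 0.008 0 0 0 0;0 0 0.017 0 0 0 0;0 0 0.026 0 0 0 0;0 0 0.033 0 0 0 0;0 0 0.037 0 0 0 0;0 0 0.039 0 0 0 0;0 0 0.040 0 0 0 0;0 0 0.0405 0 0 0 0;0 0 0.0405 0 0 0 0;0 0 0.0405 0 0 0 0",
)

```text
time_s: 22.45
ee_pos: [675.0, 77.8, 61.9]
ee_rot: [180.0, -0.0, 21.9]
force: [-1.4, 0.9, 2.2]
gripper_width: 27.7
gripper_force: 25.0
```

```bash
python3 - <<'E'
from h import *
g=eyes.grab_frame("scene"); crop(g,220,120,400,260,4,"pics/g6.png")
E
```

```text
(no output)
```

View pics/g6.png

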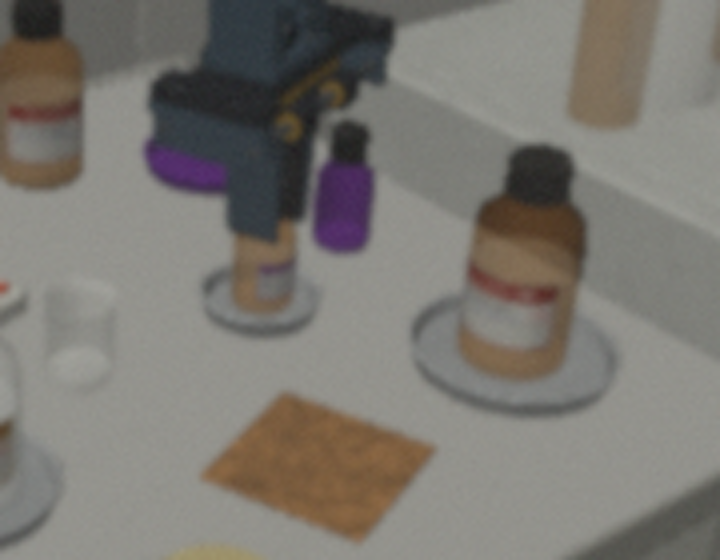

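The small bottle is touching the floor of the small dish, around (263,295). I'll release it and back off.

Emit:
send_rows(
  targets="0 0 0 0 0 0 40;0 0 0 0 0 0 55;0 0 0 0 0 0 70;0 0 0 0 0 0 70;0 0 0 0 0 0 70;0 0 0 0 0 0 70;0 0 -0.004 0 0 0 70;0 0 -0.015 0 0 0 70;0 0 -0.035 0 0 0 70;0 0 -0.065 0 0 0 70;0 0 -0.1 0 0 0 70;0 0 -0.13 0 0 0 70",
)

```text
time_s: 23.5
ee_pos: [675.1, 77.7, 194.6]
ee_rot: [180.0, -0.1, 21.9]
force: [0.6, 0.1, -0.5]
gripper_width: 63.7
gripper_force: 0.0
```

Emit:
send_rows(
  targets="-0.02 0 -0.01 0 0 0 70;-0.05 0 -0.02 0 0 0 70;-0.08 0 -0.02 0 0 0 70;-0.11 0 -0.02 0 0 0 70;-0.14 0 -0.02 0 0 0 70;-0.17 0 -0.02 0 0 0 70;-0.20 0 -0.02 0 0 0 70;-0.23 0 -0.02 0 0 0 70;-0.26 0 -0.02 0 0 0 70;-0.28 0 -0.02 0 0 0 70;-0.29 0 -0.02 0 0 0 70;-0.29 0 -0.02 0 0 0 70",
)

```text
time_s: 24.5
ee_pos: [404.6, -31.1, 212.5]
ee_rot: [179.9, -0.1, 21.9]
force: [-0.5, -0.1, 0.2]
gripper_width: 64.0
gripper_force: 0.0
```

```bash
python3 - <<'E'
from h import *
f=eyes.grab_frame("top"); np.save("pics/top2.npy",f,allow_pickle=True)
f=dict(f); f["image"]=cv2.convertScaleAbs(f["image"],alpha=1.5)
crop(f,165,150,390,285,3.5,"pics/c2.png")
E
```

```text
(no output)
```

View pics/c2.png

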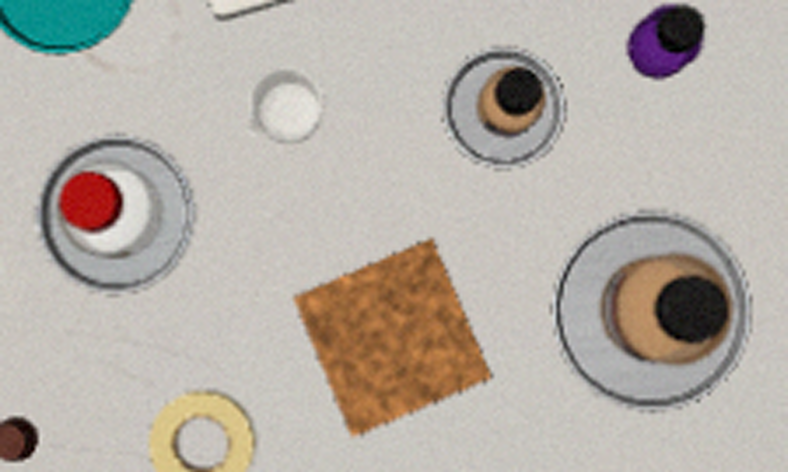

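All three stand upright in the right dishes, and the tape, stopper and beaker haven't moved. I'll check the centring from the caps: medium (91,201), small (520,91), large (692,308).

```bash
python3 - <<'E'
from h import *
f=np.load("pics/top2.npy",allow_pickle=True).item()
def w(p,z): p=np.array([p],float); return world(f,[165,150]+(p+.5)/3.5-.5,z).round(1)[0,:2]
print(w((91,201),128)-[610,334.7],w((520,91),94)-[675.3,77.4],w((692,308),143)-[539,-15.2])
E
```

```text
[ 0.6 -2.2] [-1.2 -0.8] [1.7 3.1]
```

```bash
python3 -c "
from workcell import env
print(env.job_done())"
```

```text
the job is handed in; nothing more can be done
None
```

The job is handed in: each bottle stands upright in its matching dish and let go, within about 4 mm of the middle by the last picture, and the tape roll, rubber stopper and beaker were not moved.

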